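# Clamp a brass plug in the cam-lock fixture

## Robot

A 6-joint arm with a two-finger parallel gripper is mounted at the origin on a cart in front of the work surface, level with it; the furniture and walls round the work are solid. World frame = base frame: x ahead of the robot, y to its left, z up, the work surface at z = 0. Lengths are in mm, angles in rad, forces in N, time in s.
With the tool pointing down it reaches from about 400 to 925 mm from the base axis. Payload 12.5 kg.
Tool frame: the origin (TCP) lies between the finger pads; the fingertips stand 11 mm ahead of it and the grasp point (between the pads) lies 8 mm behind it; y points along the fingers, x is the direction in which the jaws open and shut, and the axes are right-handed (so a half turn about y gives the same grasp; the last joint's range is limited). The gripper opens to 95 mm and grips with 3 to 60 N. Pads are 20 mm wide; open, the fingers measure 119 mm over their backs; the gripper's body (75 mm by 180 mm) begins 59 mm behind the grasp point.
Start: joints at [1.194, 0.491, 1.559, -0, 1.092, -0.106], TCP at [167.171, 602.245, 225.661] pointing down, gripper open.
Joint ranges: [-3.1, 3.1], [-0.84, 2.19], [0.05, 2.79], [-1.13, 4.28], [0.06, 2.93], [-2.69, 2.69]. Speed limits (rad/s): [2.22, 2.22, 2.79, 3.14, 3.14, 3.14].

## Interface

Orientations are given as [roll, pitch, yaw] about the fixed x, y, z axes, in that order (R = Rz(yaw) Ry(pitch) Rx(roll)).
In Python, from cell import env gives the robot as it stands.
- The arm moves only by the tool jog_arm, never from a script. Its argument "series" is a list of rows, each an object of numbers: "dx", "dy", "dz": the shift along the world's x, y, z in m; "rx", "ry", "rz": the turn, a rotation vector about the world's x, y, z in degrees; "gripper": the opening, from 0 (shut) to 1 (fully open). A call has 1 to 12 rows; each row shifts and turns the commanded pose from where the row before left it; what a row does not reach is not made up. A row lasts 1/10 s, in which the tool goes at most 50 mm and 8.59 degrees, less where a joint would pass 70% of its speed; a pose out of reach is approached as far as the arm can. A call is refused whole if a number of a shift passes 0.05 or a number of a turn 8.59, either way. A call with a gripper value outside its range is refused whole. The fingers move at their own pace and stop on an object; the grip force is fixed at half the most. Time passes only in rows, so rows that do not move let the fingers close. It gives the time, the measured TCP pose, the force and the opening at its end, in the units of the state.
- env.state(): the state, without advancing time (a new reading comes with each control period).
- env.read_camera(name): name is "side" or "top"; returns the picture (400x640x3 uint8, red, green, blue); there is no depth.
- env.camera_info(name): a dict with "camera_matrix" (3x3 intrinsics, pixels), "R" (3x3) and "t" (3): a world point X has camera coordinates R X + t. Camera axes: x right, y down, z forward; pixel columns grow to the right and rows downward; lengths in mm; the calibration is good to about 2 mm. A picture is of the moment at which its call begins. camera_info takes no time and is no camera call.
- env.job_done(): hands the job in, once; it reports no verdict.
The state is a dict: "t": time; "joints": joint angles; "qvel": joint speeds; "tau": joint torques, N m; "eef_pos": TCP position; "tcp_rot": TCP orientation; "ft_force": force on the tool from outside, world axes, zero at the start; "moment": the same for the moment, N m; "opening": opening from 0.0 (shut) to 1.0 (fully open).
Only numpy, scipy, OpenCV 4.12 (cv2) and the standard library are available. Lean on these libraries where they do the work, as an engineer would, in place of code of your own. Each camera call takes 0.05 s, during which the arm holds its last target.

## Task

Clamp the brass plug gauge in the cam-lock fixture with fingertip pushes alone, lifting nothing: swing the red-knobbed lever all the way open, so that the cam turns its low point to the slide, then push the slide fully forward by its rear thumb plate until its sprung pad seats the plug in the upright V-block. Finally swing the lever all the way back, so that the cam locks the slide and the plug stays clamped. Leave the other plugs, the ring gauge and the screwdriver where they are.

Things in the scene. Friction and masses are not known exactly. Their poses are not given: they have to be found in the camera images.
- cam_fixture: the fixture, fixed to the bench: aluminium bed 232 x 96 x 12 mm, a slide between two steel rails (tops 27 mm up). Origin on the bench surface under the slide's centre line, abreast of the cam's pivot. x axis = the slide's forward direction (towards the V-block), y = left, to the cam side, z up. The bed spans x -113 to +119 mm, y -43 to +53 mm
- cam_lever (a joint): angle of the cam with its lever, rad, growing anticlockwise from above; 0 = locked (stop pin; lever points 0.66 rad left of the fixture's +x), 2.23 = fully open (stop pin; lever 2.90 rad left of +x), the cam's low point to the slide. It stays where left (friction 3 N at the knob). Not open, it blocks the slide's roller; turned to 0 behind the roller it drives and holds the slide forward
- cam_pivot (a point): point on the cam's vertical pivot axis, 33 mm above the bench, at x = 0, y = +33 mm of the fixture. The cam is a steel disc 32 mm across, mounted 7 mm off its centre, 29 to 37 mm above the bench, with a red dot on its high side
- lever_knob (a point): middle of the upright red knob at the lever's end, 72 mm from the pivot axis: 17 mm in diameter, from 38 to 68 mm above the bench, its middle 53 mm above it. The lever arm is 9 mm wide, 38 to 44 mm above the bench
- jaw_slide (a joint): travel of the slide along the fixture's x, m; 0 = fully back, 0.0625 = fully forward (stop). Friction 1 to 2 N; the last 3 mm compress the pad's spring (up to 8 N), so on release the slide springs back to about 0.059 until the cam draws it to 0.062 and locks it. A cam that is not open stops it at 0.029 to 0.034
- thumb_plate (a point): middle of the back face of the upright plate at the slide's rear end, where the slide is pushed; it moves with the slide. The plate is 36 mm wide and reaches from 12 to 49 mm above the bench; this point is 37 mm up. Its face looks along the fixture's -x
- spring_pad: the sprung brass pressure pad at the slide's nose, 24 mm wide, 13 to 25 mm above the bench. Origin in the middle of its front face, at bed height
- v_seat (a point): where the centre of the plug's underside comes when it is seated in the V: on the bed (12 mm up), at x = 69 mm, y = 0 of the fixture. The grey V-block stands upright behind it, groove facing back, 40 mm wide, at x = 74 to 104 mm, its top 62 mm above the bench; its steel backing plate ends at x = 112 mm
- work_plug: the brass plug gauge to be clamped: 23 mm across its foot (the lowest 6 mm), 40 mm tall, standing loose on the fixture's bed (12 mm up) before the V-block. Origin at the centre of its underside. The pad pushes it; it must not be lifted
- next_plug_tall: bystander: a brass plug 24 mm across and 44 mm tall that stands on the bench right of the fixture. Origin at its underside
- next_plug_mid: bystander: a brass plug 17 mm across and 36 mm tall that stands on the bench right of the fixture. Origin at its underside
- next_plug_small: bystander: a brass plug 16 mm across and 24 mm tall that stands on the bench right of the fixture. Origin at its underside
- ring_gauge: bystander: a steel ring 52 mm across and 14 mm high on the bench. Origin at its underside
- screwdriver: bystander: a small screwdriver, 132 mm long, lying on the bench. Origin at its underside
There are look-alikes about, which are no part of the job. What is shaped like the work_plug but blue is not meant.

How it is judged:
By the outcome, as a careful person would: the job done as asked, in the order asked, and still so for the second after the job is handed in, with the robot touching nothing.
It also fails if it takes over 58 s, if anything falls off the work surface, if the arm or the gripper's body presses on something with over 40 N, if the wrist force passes 120 N, or if a joint passes its speed limit or range.

## Working session

There is one attempt and no reset: what is moved stays moved. The work goes in short steps, Python scripts to look and compute and a tool call to move; the robot and the scene stay as the last step left them, time stands still between calls to the robot, and variables do not carry over. Pictures are saved under pics/ and viewed, and the job is handed in when it is done.

Besides the shell and the picture viewer there is one more tool, called as name([rows], argument=value, ...), one row to a line, values as JSON. jog_arm: Moves the arm, as the interface text tells. Its arguments: {"type":"object","properties":{"series":{"type":"array"}},"required":["series"]}

```bash
mkdir -p pics; ls; python3 - <<'E'
from cell import env
import cv2
for n in("side","top"):
    im=env.read_camera(n); cv2.imwrite(f"pics/{n}0.png",im[:,:,::-1])
    c=env.camera_info(n); print(n,c)
print(env.state())
E
```

```text
pics
side {'camera_matrix': array([[493.17341873,   0.        , 319.07127174],
       [  0.        , 493.17341873, 196.70537667],
       [  0.        ,   0.        ,   1.        ]]), 'R': array([[ 0.96664737, -0.25562646, -0.01574734],
       [-0.11984573, -0.39714227, -0.90989835],
       [ 0.22634016,  0.8814381 , -0.41453227]]), 't': array([-558.21282029,   84.67201602,  918.08393904])}
top {'camera_matrix': array([[483.07224616,   0.        , 312.1163551 ],
       [  0.        , 483.07224616, 194.11799623],
       [  0.        ,   0.        ,   1.        ]]), 'R': array([[-1.73053644e-02, -9.99847193e-01, -2.47265871e-03],
       [-9.93028649e-01,  1.74756323e-02, -1.16570602e-01],
       [ 1.16596000e-01,  4.38124198e-04, -9.93179330e-01]]), 't': array([-89.93240981, 557.49312622, 955.58248975])}
{'t': 0.1, 'joints': array([ 1.19436647e+00,  4.91502002e-01,  1.55941864e+00,  1.28089807e-05,
        1.09171528e+00, -1.05602174e-01]), 'qvel': array([ 0.00195167, -0.00078895, -0.0028625 ,  0.00078988, -0.0003143 ,
       -0.00143153]), 'tau': array([ 3.31547359e-03, -6.13624120e+01, -2.58605272e+01,  6.94370549e-02,
        4.70672816e-02, -2.50382311e-05]), 'eef_pos': array([167.10007785, 602.01740619, 225.10811724]), 'tcp_rot': array([-1.57067506e+00,  1.03625162e-03,  1.29996280e+00]), 'ft_force': array([ 0.52500755, -0.27824342, -0.35748167]), 'moment': array([ 0.00198708,  0.01018408, -0.04284274]), 'opening': 1.0009367269507008}
```

View pics/side0.png

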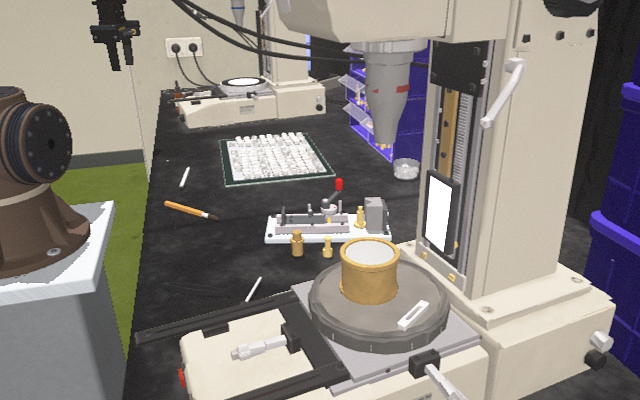

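View pics/top0.png

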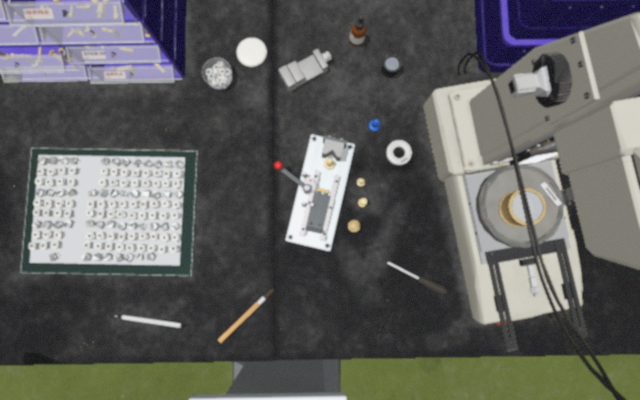

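```bash
python3 - <<'E'
import cv2
a=cv2.imread("pics/top0.png")[125:260,260:420]; cv2.imwrite("pics/topz.png",cv2.resize(a,None,fx=4.4,fy=4.4,interpolation=cv2.INTER_CUBIC)[:600])
a=cv2.imread("pics/side0.png")[170:265,255:405]; cv2.imwrite("pics/sidez.png",cv2.resize(a,None,fx=5,fy=5,interpolation=cv2.INTER_CUBIC))
E
```

```text
(no output)
```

View pics/topz.png

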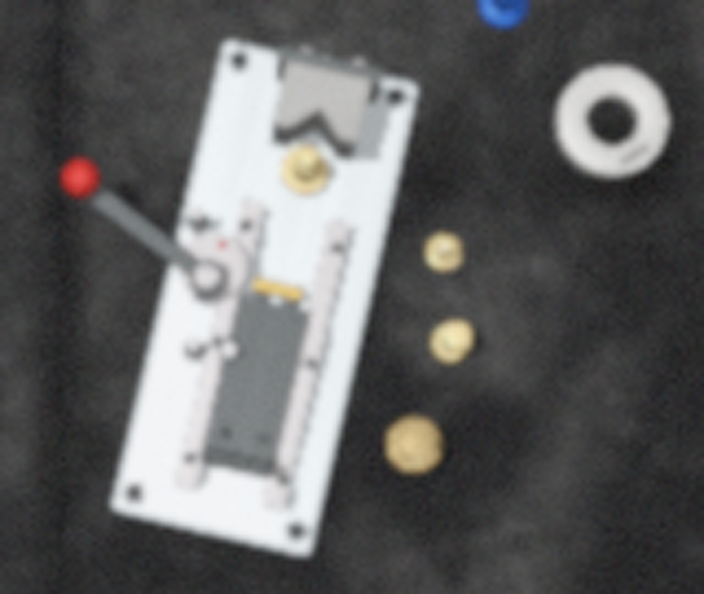

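View pics/sidez.png

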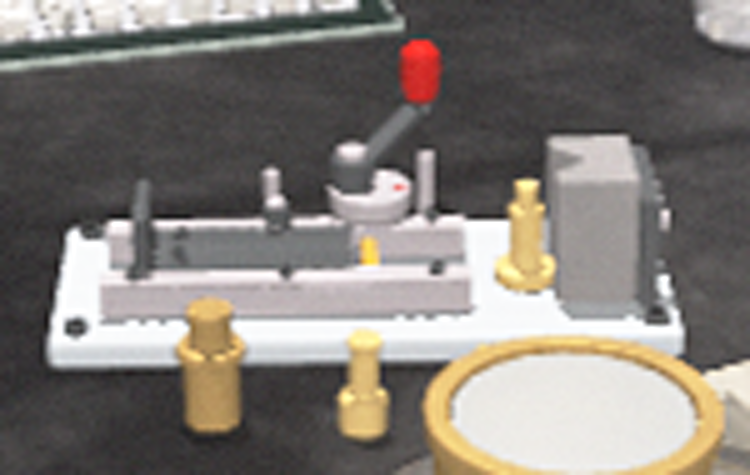

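```bash
cat > h.py <<'E'
import numpy as np, cv2
from cell import env
C={n:env.camera_info(n) for n in("side","top")}
def ray(n,u,v):
    c=C[n];d=np.linalg.inv(c["camera_matrix"])@[u,v,1.];R=c["R"];return -R.T@c["t"],R.T@d/np.linalg.norm(d)
def plane(n,u,v,z):
    o,d=ray(n,u,v);return o+d*(z-o[2])/d[2]
def tri(ps,pt):
    A=np.zeros((3,3));b=np.zeros(3);L=[]
    for n,p in(("side",ps),("top",pt)):
        o,d=ray(n,*p);P=np.eye(3)-np.outer(d,d);A+=P;b+=P@o;L.append((o,d))
    X=np.linalg.solve(A,b);return X,[np.linalg.norm((np.eye(3)-np.outer(d,d))@(X-o)) for o,d in L]
def proj(n,X):
    c=C[n];p=c["camera_matrix"]@(c["R"]@X+c["t"]);return p[:2]/p[2]
def red(im,box):
    r,g,b=[im[:,:,i].astype(int) for i in range(3)]
    m=((r>110)&(g<80)&(b<80));q=np.zeros_like(m);x0,y0,x1,y1=box;q[y0:y1,x0:x1]=m[y0:y1,x0:x1]
    n,l,s,c=cv2.connectedComponentsWithStats(q.astype(np.uint8));
    return [(s[i].tolist(),c[i].round(2).tolist()) for i in range(1,n)]
E
python3 - <<'E'
from h import *
S=cv2.imread("pics/side0.png")[:,:,::-1];T=cv2.imread("pics/top0.png")[:,:,::-1]
print(red(S,(255,170,405,265)));print(red(T,(255,100,380,260)))
# bed outline in top
g=T.min(axis=2);m=np.zeros_like(g);m[125:260,280:365]=(g[125:260,280:365]>150)
m=cv2.morphologyEx(m.astype(np.uint8),cv2.MORPH_CLOSE,np.ones((15,15)))
cs,_=cv2.findContours(m,cv2.RETR_EXTERNAL,cv2.CHAIN_APPROX_NONE);c=max(cs,key=cv2.contourArea)
box=cv2.boxPoints(cv2.minAreaRect(c));P=[plane("top",*p,12.) for p in box]
print(box.round(1).tolist());print(np.round(P,1));
ap=cv2.approxPolyDP(c,4,True)[:,0];print(ap.tolist(),[plane("top",*p,12.).round(1).tolist() for p in ap])
E
```

```text
[([335, 178, 8, 13, 93], [338.53, 183.84])]
[([274, 161, 9, 9, 60], [277.85, 164.85])]
[[284.3999938964844, 240.39999389648438], [310.3999938964844, 132.89999389648438], [370.1000061035156, 147.39999389648438], [344.20001220703125, 254.8000030517578]]
[[ 463.   -40.8   12. ]
 [ 688.8  -98.2   12. ]
 [ 655.5 -223.8   12. ]
 [ 431.3 -163.4   12. ]]
[[311, 134], [285, 239], [329, 250], [345, 185], [362, 180], [350, 178], [352, 143]] [[686.5, -99.5, 12.0], [465.9, -42.0, 12.0], [441.7, -132.4, 12.0], [576.2, -168.8, 12.0], [586.2, -204.6, 12.0], [590.9, -179.6, 12.0], [665.5, -185.8, 12.0]]
```

```bash
cat >> h.py <<'E'
def fit(F,W):
    F=np.array(F)[:,:2];W=np.array(W)[:,:2];a=F-F.mean(0);b=W-W.mean(0)
    th=np.arctan2((a[:,0]*b[:,1]-a[:,1]*b[:,0]).sum(),(a*b).sum());R=np.array([[np.cos(th),-np.sin(th)],[np.sin(th),np.cos(th)]])
    t=W.mean(0)-R@F.mean(0);return th,t,(W-(F@R.T+t))
E
python3 - <<'E'
from h import *
z=lambda u,v:(260+(u+.5)/4.4-.5,125+(v+.5)/4.4-.5)
zs=lambda u,v:(255+(u+.5)/5-.5,170+(v+.5)/5-.5)
F=[(119,53),(-113,53),(-113,-43),(119,-43)]
W=[plane("top",*z(*p),12.) for p in[(223,40),(110,509),(311,556),(419,84)]]
th,t,r=fit(F,W);print("top",th,t,r.round(1).tolist())
# side: bed top corners BL(far rear),BR(near rear),TR(near front)
W2=[plane("side",*zs(*p),12.) for p in[(68,228),(50,342),(684,342)]]
th2,t2,r2=fit([F[1],F[2],F[3]],W2);print("side",th2,t2,r2.round(1).tolist())
K,e=tri((338.53,183.84),(277.85,164.85));print("knob",K,e)
def w(x,y,zz):
    c,s=np.cos(th),np.sin(th);return np.array([c*x-s*y+t[0],s*x+c*y+t[1],zz])
p=w(0,33,33);d=K-p;print("pivot",p,"r",np.hypot(*d[:2]),"lever",np.arctan2(d[1],d[0])-th-.66)
S=cv2.imread("pics/side0.png");T=cv2.imread("pics/top0.png")
print([tri(zs(*a),z(*b)) for a,b in[((352,150),(212,277)),((526,185),(307,165)),]])
for ang in(0,): 
  for x,y,zz in [(0,33,44),(-113,53,12),(119,53,12),(-113,-43,12),(119,-43,12),(69,0,12),(74,20,62),(74,-20,62),(104,20,62),(p:=0,0,27)]:
    for n,I in(("side",S),("top",T)): 
      q=proj(n,w(x,y,zz));cv2.circle(I,tuple(int(round(v*16)) for v in q),12,(0,255,0),-1,shift=4)
a=cv2.resize(T[125:260,260:420],None,fx=4,fy=4);b=cv2.resize(S[170:265,255:405],None,fx=5,fy=5)
cv2.imwrite("pics/ta.png",a);cv2.imwrite("pics/sa.png",b)
E
```

```text
top -0.24764722683742738 [ 559.38122873 -120.61398524] [[-0.5, 0.4], [0.4, 0.3], [0.4, -0.4], [-0.3, -0.3]]
side -0.27447010990555154 [ 557.40931744 -126.12727434] [[-1.7, -1.3], [2.8, 1.5], [-1.1, -0.2]]
knob [612.42366993 -31.45593584  55.20794815] [np.float64(1.2779450771295084), np.float64(1.2779450771297687)]
pivot [567.47030903 -88.62075502  33.        ] r 72.72290703904247 lever 0.49206186346416436
[(array([566.45185542, -91.11707755,  52.20291909]), [np.float64(0.4690630581505933), np.float64(0.4690630581507482)]), (array([ 619.49898891, -136.02677365,   50.36148925]), [np.float64(1.1870938887741662), np.float64(1.1870938887741453)])]
```

View pics/ta.png

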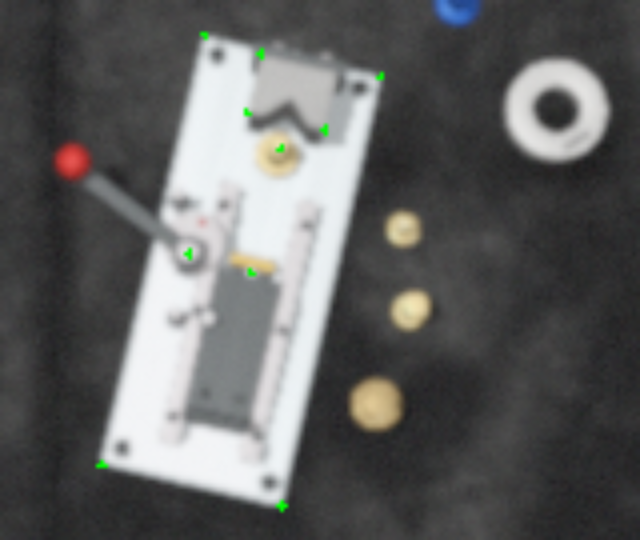

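View pics/sa.png

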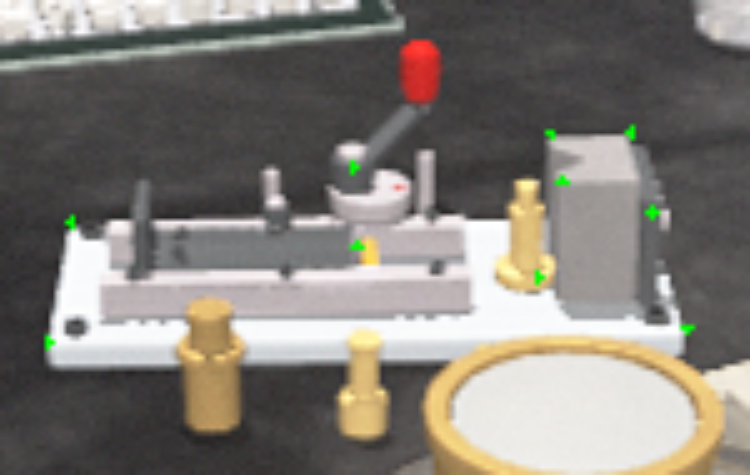

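jog_arm([
  {"dx":0.01,"dy":-0.013,"gripper":0},
  {"dx":0.0198,"dy":-0.0273,"rz":-4.7,"gripper":0},
  {"dx":0.0198,"dy":-0.0273,"rz":-4.7,"gripper":0},
  {"dx":0.0198,"dy":-0.0273,"rz":-4.7,"gripper":0},
  {"dx":0.0198,"dy":-0.0273,"rz":-4.7,"gripper":0},
  {"dx":0.0198,"dy":-0.0273,"rz":-4.7,"gripper":0},
  {"dx":0.0198,"dy":-0.0273,"rz":-4.7,"gripper":0},
  {"dx":0.0198,"dy":-0.0273,"rz":-4.7,"gripper":0},
  {"dx":0.0198,"dy":-0.0273,"rz":-4.7,"gripper":0},
  {"dx":0.0198,"dy":-0.0273,"rz":-4.7,"gripper":0},
  {"dx":0.0198,"dy":-0.0273,"rz":-4.7,"gripper":0},
  {"dx":0.0198,"dy":-0.0273,"rz":-4.7,"gripper":0},
])

```text
$.series[0]: bad value
```

jog_arm([
  {"dx":0.01,"dy":-0.013,"dz":0.0,"rx":0.0,"ry":0.0,"rz":0.0,"gripper":0.0},
])

```text
t: 0.2
eef_pos: [176.7, 589.5, 225.1]
tcp_rot: [-1.571, 0.0, 1.301]
ft_force: [-0.3, -0.4, -0.2]
opening: 0.959
```

jog_arm([
  {"dx":0.0198,"dy":-0.0273,"dz":0.0,"rx":0.0,"ry":0.0,"rz":-4.7,"gripper":0.0},
  {"dx":0.0198,"dy":-0.0273,"dz":0.0,"rx":0.0,"ry":0.0,"rz":-4.7,"gripper":0.0},
  {"dx":0.0198,"dy":-0.0273,"dz":0.0,"rx":0.0,"ry":0.0,"rz":-4.7,"gripper":0.0},
  {"dx":0.0198,"dy":-0.0273,"dz":0.0,"rx":0.0,"ry":0.0,"rz":-4.7,"gripper":0.0},
  {"dx":0.0198,"dy":-0.0273,"dz":0.0,"rx":0.0,"ry":0.0,"rz":-4.7,"gripper":0.0},
  {"dx":0.0198,"dy":-0.0273,"dz":0.0,"rx":0.0,"ry":0.0,"rz":-4.7,"gripper":0.0},
  {"dx":0.0198,"dy":-0.0273,"dz":0.0,"rx":0.0,"ry":0.0,"rz":-4.7,"gripper":0.0},
  {"dx":0.0198,"dy":-0.0273,"dz":0.0,"rx":0.0,"ry":0.0,"rz":-4.7,"gripper":0.0},
  {"dx":0.0198,"dy":-0.0273,"dz":0.0,"rx":0.0,"ry":0.0,"rz":-4.7,"gripper":0.0},
  {"dx":0.0198,"dy":-0.0273,"dz":0.0,"rx":0.0,"ry":0.0,"rz":-4.7,"gripper":0.0},
  {"dx":0.0198,"dy":-0.0273,"dz":0.0,"rx":0.0,"ry":0.0,"rz":-4.7,"gripper":0.0},
  {"dx":0.0198,"dy":-0.0273,"dz":0.0,"rx":0.0,"ry":0.0,"rz":-4.7,"gripper":0.0},
])

```text
t: 1.4
eef_pos: [415.2, 259.6, 225.7]
tcp_rot: [-1.571, 0.0, 0.312]
ft_force: [0.2, 0.5, 0.0]
opening: 0.01
```

jog_arm([
  {"dx":0.0198,"dy":-0.0273,"dz":0.0,"rx":0.0,"ry":0.0,"rz":-4.7,"gripper":0.0},
  {"dx":0.0198,"dy":-0.0273,"dz":0.0,"rx":0.0,"ry":0.0,"rz":-4.7,"gripper":0.0},
  {"dx":0.0198,"dy":-0.0273,"dz":0.0,"rx":0.0,"ry":0.0,"rz":-4.7,"gripper":0.0},
  {"dx":0.0198,"dy":-0.0273,"dz":0.0,"rx":0.0,"ry":0.0,"rz":-4.7,"gripper":0.0},
  {"dx":0.0198,"dy":-0.0273,"dz":0.0,"rx":0.0,"ry":0.0,"rz":-4.7,"gripper":0.0},
  {"dx":0.0198,"dy":-0.0273,"dz":0.0,"rx":0.0,"ry":0.0,"rz":-4.7,"gripper":0.0},
  {"dx":0.0198,"dy":-0.0273,"dz":0.0,"rx":0.0,"ry":0.0,"rz":-4.7,"gripper":0.0},
  {"dx":0.0198,"dy":-0.0273,"dz":0.0,"rx":0.0,"ry":0.0,"rz":-4.7,"gripper":0.0},
  {"dx":0.0198,"dy":-0.0273,"dz":0.0,"rx":0.0,"ry":0.0,"rz":-4.7,"gripper":0.0},
  {"dx":0.0198,"dy":-0.0273,"dz":0.0,"rx":0.0,"ry":0.0,"rz":-4.7,"gripper":0.0},
  {"dx":0.0198,"dy":-0.0273,"dz":0.0,"rx":0.0,"ry":0.0,"rz":-4.7,"gripper":0.0},
  {"dx":0.0,"dy":0.0,"dz":0.0,"rx":0.0,"ry":0.0,"rz":-4.7,"gripper":0.0},
])

```text
t: 2.6
eef_pos: [633.6, -42.6, 225.0]
tcp_rot: [-1.571, -0.0, -0.675]
ft_force: [-0.4, 0.9, -0.3]
opening: 0.004
```

jog_arm([
  {"dx":0.008,"dy":-0.012,"dz":-0.02,"rx":0.0,"ry":0.0,"rz":0.0,"gripper":0.0},
  {"dx":0.0,"dy":0.0,"dz":-0.035,"rx":0.0,"ry":0.0,"rz":0.0,"gripper":0.0},
  {"dx":0.0,"dy":0.0,"dz":-0.035,"rx":0.0,"ry":0.0,"rz":0.0,"gripper":0.0},
  {"dx":0.0,"dy":0.0,"dz":-0.03,"rx":0.0,"ry":0.0,"rz":0.0,"gripper":0.0},
  {"dx":0.0,"dy":0.0,"dz":-0.02,"rx":0.0,"ry":0.0,"rz":0.0,"gripper":0.0},
  {"dx":0.0,"dy":0.0,"dz":0.0,"rx":0.0,"ry":0.0,"rz":0.0,"gripper":0.0},
])

```text
t: 3.2
eef_pos: [638.6, -51.2, 82.9]
tcp_rot: [-1.573, 0.005, -0.669]
ft_force: [0.0, 0.1, 0.1]
opening: -0.002
```

```bash
cat > look.py <<'E'
import sys
from h import *
k=sys.argv[1]
S=env.read_camera("side");T=env.read_camera("top")
cv2.imwrite(f"pics/S{k}.png",S[:,:,::-1]);cv2.imwrite(f"pics/T{k}.png",T[:,:,::-1])
a=cv2.resize(T[110:270,240:420,::-1],None,fx=3,fy=3,interpolation=cv2.INTER_CUBIC);b=cv2.resize(S[150:270,245:415,::-1],None,fx=3.2,fy=3.2,interpolation=cv2.INTER_CUBIC)
cv2.imwrite(f"pics/a{k}.png",a);cv2.imwrite(f"pics/b{k}.png",b)
s=env.state();print(s["t"],s["eef_pos"].round(1),s["tcp_rot"].round(3),s["ft_force"].round(1),s["joints"].round(2))
E
python3 look.py 1
```

```text
3.3 [640.4 -51.2  86.1] [-1.571  0.    -0.669] [ 0.9  0.7 -0.1] [-0.18  0.67  1.64 -0.    0.83  0.49]
```

View pics/b1.png

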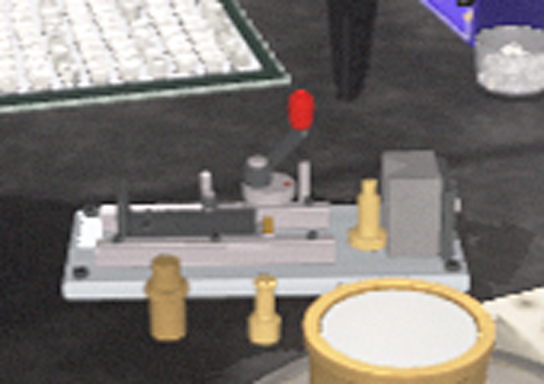

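View pics/a1.png

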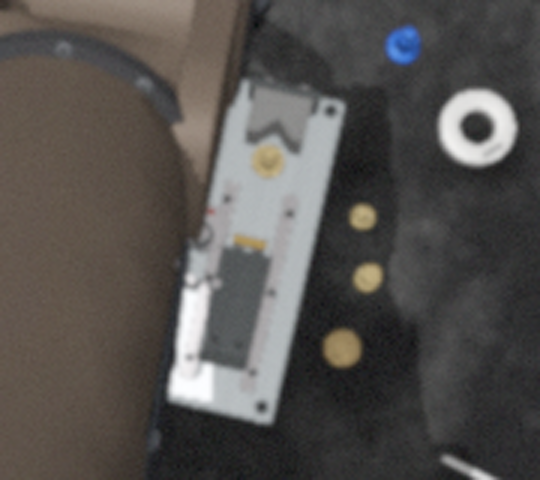

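```bash
cat > arc.py <<'E'
import sys,numpy as np
def tab(x,y,phi0,phi1,n,off,piv=(567.0,-89.5),r=72):
    p=np.array([x,y])
    for f in np.linspace(phi0,phi1,n+1):
        q=np.array(piv)+r*np.array([np.cos(f),np.sin(f)])-off*np.array([-np.sin(f),np.cos(f)])
        print(f"phi {f:.3f} pos {q.round(1)} d {(q-p).round(1)}");p=q
if __name__=="__main__": tab(*map(float,sys.argv[1:5]),int(sys.argv[5]),float(sys.argv[6]))
E
python3 arc.py 640.4 -51.2 .78 2.66 16 20.5
```

```text
phi 0.780 pos [632.6 -53.4] d [-7.8 -2.2]
phi 0.898 pos [627.9 -46. ] d [-4.7  7.4]
phi 1.015 pos [622.4 -39.2] d [-5.5  6.8]
phi 1.133 pos [616.1 -33. ] d [-6.3  6.1]
phi 1.250 pos [609.2 -27.6] d [-7.   5.4]
phi 1.368 pos [601.6 -23.1] d [-7.5  4.5]
phi 1.485 pos [593.6 -19.5] d [-8.   3.6]
phi 1.603 pos [585.2 -16.9] d [-8.4  2.6]
phi 1.720 pos [576.6 -15.3] d [-8.6  1.6]
phi 1.838 pos [567.8 -14.6] d [-8.8  0.6]
phi 1.955 pos [559.  -15.1] d [-8.8 -0.4]
phi 2.072 pos [550.3 -16.5] d [-8.7 -1.4]
phi 2.190 pos [541.9 -19. ] d [-8.4 -2.5]
phi 2.308 pos [533.8 -22.4] d [-8.1 -3.4]
phi 2.425 pos [526.2 -26.8] d [-7.6 -4.4]
phi 2.543 pos [519.1 -32. ] d [-7.1 -5.2]
phi 2.660 pos [512.7 -38. ] d [-6.4 -6. ]
```

jog_arm([
  {"dx":0.0,"dy":-0.002,"dz":-0.02,"rx":0.0,"ry":0.0,"rz":0.0,"gripper":0.0},
  {"dx":0.0,"dy":0.0,"dz":-0.008,"rx":0.0,"ry":0.0,"rz":0.0,"gripper":0.0},
  {"dx":0.0,"dy":0.0,"dz":0.0,"rx":0.0,"ry":0.0,"rz":0.0,"gripper":0.0},
])

```text
t: 3.6
eef_pos: [640.3, -52.8, 57.7]
tcp_rot: [-1.571, 0.0, -0.669]
ft_force: [0.3, 0.6, 0.4]
opening: 0.004
```

jog_arm([
  {"dx":-0.0065,"dy":0.0034,"dz":0.0,"rx":0.0,"ry":0.0,"rz":0.0,"gripper":0.0},
  {"dx":-0.006,"dy":0.0034,"dz":0.0,"rx":0.0,"ry":0.0,"rz":0.0,"gripper":0.0},
  {"dx":-0.0055,"dy":0.0068,"dz":0.0,"rx":0.0,"ry":0.0,"rz":6.7,"gripper":0.0},
  {"dx":-0.0063,"dy":0.0061,"dz":0.0,"rx":0.0,"ry":0.0,"rz":6.7,"gripper":0.0},
  {"dx":-0.007,"dy":0.0054,"dz":0.0,"rx":0.0,"ry":0.0,"rz":6.7,"gripper":0.0},
])

```text
t: 4.1
eef_pos: [609.4, -27.3, 58.6]
tcp_rot: [-1.571, -0.002, -0.313]
ft_force: [2.2, -2.0, -1.7]
opening: 0.005
```

```bash
python3 look.py 2
```

```text
4.2 [608.7 -26.9  58.5] [-1.571e+00 -1.000e-03 -3.150e-01] [ 0.4 -0.3 -0.8] [-0.15  0.67  1.74 -0.    0.72  0.16]
```

View pics/b2.png

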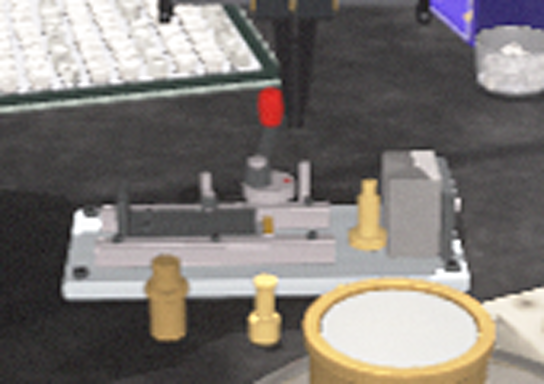

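jog_arm([
  {"dx":-0.0075,"dy":0.0045,"dz":0.0,"rx":0.0,"ry":0.0,"rz":6.7,"gripper":0.0},
  {"dx":-0.008,"dy":0.0036,"dz":0.0,"rx":0.0,"ry":0.0,"rz":6.7,"gripper":0.0},
  {"dx":-0.0084,"dy":0.0026,"dz":0.0,"rx":0.0,"ry":0.0,"rz":6.7,"gripper":0.0},
  {"dx":-0.0086,"dy":0.0016,"dz":0.0,"rx":0.0,"ry":0.0,"rz":6.7,"gripper":0.0},
  {"dx":-0.0088,"dy":0.0006,"dz":0.0,"rx":0.0,"ry":0.0,"rz":6.7,"gripper":0.0},
  {"dx":-0.0088,"dy":-0.0004,"dz":0.0,"rx":0.0,"ry":0.0,"rz":6.7,"gripper":0.0},
  {"dx":-0.0087,"dy":-0.0014,"dz":0.0,"rx":0.0,"ry":0.0,"rz":6.7,"gripper":0.0},
  {"dx":-0.0084,"dy":-0.0025,"dz":0.0,"rx":0.0,"ry":0.0,"rz":6.7,"gripper":0.0},
  {"dx":-0.0081,"dy":-0.0034,"dz":0.0,"rx":0.0,"ry":0.0,"rz":6.7,"gripper":0.0},
  {"dx":-0.0076,"dy":-0.0044,"dz":0.0,"rx":0.0,"ry":0.0,"rz":6.7,"gripper":0.0},
])

```text
t: 5.2
eef_pos: [527.0, -26.8, 58.4]
tcp_rot: [-1.573, -0.002, 0.852]
ft_force: [3.3, 1.4, 1.0]
opening: 0.005
```

```bash
python3 look.py 3
```

```text
5.3 [526.2 -27.   58.2] [-1.571 -0.     0.85 ] [-0.3 -0.5 -0.5] [-0.18  0.59  1.95  0.    0.59 -1.03]
```

View pics/b3.png

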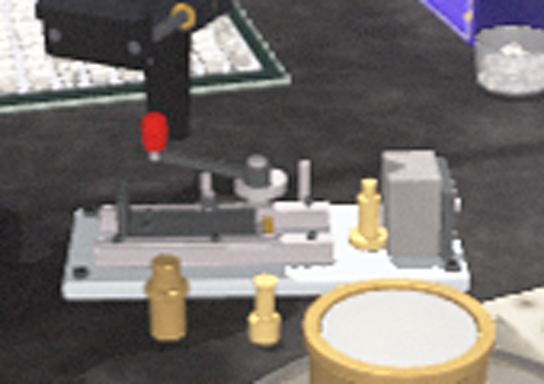

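jog_arm([
  {"dx":-0.0071,"dy":-0.0052,"dz":0.0,"rx":0.0,"ry":0.0,"rz":6.7,"gripper":0.0},
  {"dx":-0.0055,"dy":-0.005,"dz":0.0,"rx":0.0,"ry":0.0,"rz":6.0,"gripper":0.0},
  {"dx":0.0,"dy":0.0,"dz":0.0,"rx":0.0,"ry":0.0,"rz":0.0,"gripper":0.0},
])

```text
t: 5.6
eef_pos: [513.9, -37.1, 58.0]
tcp_rot: [-1.571, -0.0, 1.069]
ft_force: [0.1, 1.2, -0.2]
opening: 0.004
```

jog_arm([
  {"dx":-0.001,"dy":-0.0018,"dz":0.0,"rx":0.0,"ry":0.0,"rz":0.0,"gripper":0.0},
  {"dx":0.0,"dy":0.0,"dz":0.0,"rx":0.0,"ry":0.0,"rz":0.0,"gripper":0.0},
])

```text
t: 5.8
eef_pos: [512.9, -38.6, 57.8]
tcp_rot: [-1.571, -0.0, 1.069]
ft_force: [0.5, 1.5, 0.7]
opening: 0.005
```

jog_arm([
  {"dx":-0.001,"dy":-0.0018,"dz":0.0,"rx":0.0,"ry":0.0,"rz":0.0,"gripper":0.0},
])

```text
t: 5.9
eef_pos: [512.3, -39.8, 57.8]
tcp_rot: [-1.571, -0.001, 1.07]
ft_force: [5.9, 19.6, 3.4]
opening: 0.004
```

jog_arm([
  {"dx":-0.001,"dy":-0.0018,"dz":0.0,"rx":0.0,"ry":0.0,"rz":0.0,"gripper":0.0},
])

```text
t: 6.0
eef_pos: [511.9, -40.5, 57.9]
tcp_rot: [-1.572, -0.003, 1.069]
ft_force: [12.4, 34.5, 1.8]
opening: 0.003
```

jog_arm([
  {"dx":-0.001,"dy":-0.0018,"dz":0.0,"rx":0.0,"ry":0.0,"rz":0.0,"gripper":0.0},
])

```text
t: 6.1
eef_pos: [511.7, -41.1, 58.0]
tcp_rot: [-1.573, -0.005, 1.069]
ft_force: [17.3, 49.3, -0.1]
opening: 0.004
```

jog_arm([
  {"dx":0.005,"dy":0.009,"dz":0.0,"rx":0.0,"ry":0.0,"rz":0.0,"gripper":0.0},
  {"dx":0.005,"dy":0.009,"dz":0.0,"rx":0.0,"ry":0.0,"rz":0.0,"gripper":0.0},
  {"dx":0.0,"dy":0.0,"dz":0.03,"rx":0.0,"ry":0.0,"rz":0.0,"gripper":0.0},
  {"dx":0.0,"dy":0.0,"dz":0.03,"rx":0.0,"ry":0.0,"rz":0.0,"gripper":0.0},
])

```text
t: 6.5
eef_pos: [519.4, -25.8, 117.7]
tcp_rot: [-1.568, 0.001, 1.072]
ft_force: [0.5, -1.1, -0.1]
opening: 0.005
```

```bash
python3 look.py 4; python3 - <<'E'
from h import *
S=env.read_camera("side");k=red(S,(255,150,405,265));print(k)
z=lambda u,v:(260+(u+.5)/4.4-.5,125+(v+.5)/4.4-.5)
zs=lambda u,v:(255+(u+.5)/5-.5,170+(v+.5)/5-.5)
th=-.2476;t=np.array([559.4,-120.6]);R=np.array([[np.cos(th),-np.sin(th)],[np.sin(th),np.cos(th)]])
f=lambda X:(R.T@(X[:2]-t)).round(1)
print("knob side@53",[f(plane("side",*c[1],53.)) for c in k],"expect",72*np.cos(2.9),33+72*np.sin(2.9))
print("plate top edge, top view",[f(plane("top",*z(*p),49.)) for p in[(205,462),(274,474)]])
print("plate side view",[f(plane("side",*zs(*p),49.)) for p in[(140,183),(148,183)]])
print("pad front",[f(plane("top",*z(*p),25.)) for p in[(254,280),(303,291)]])
E
```

```text
6.6 [521.2 -26.2 120.6] [-1.575e+00 -1.000e-03  1.072e+00] [-0.7  0.3 -0.2] [-0.18  0.49  1.92 -0.    0.73 -1.25]
[([285, 188, 9, 13, 100], [288.89, 194.28])]
knob side@53 [array([-71.1,  56.5])] expect -69.90898789077052 50.225951703406736
plate top edge, top view [array([-82.5,  14.2]), array([-80.7, -17.5])]
plate side view [array([-81.1,  11.1]), array([-78.1,  11. ])]
pad front [array([ 6.6, 11.9]), array([  6.8, -11.6])]
```

View pics/b4.png

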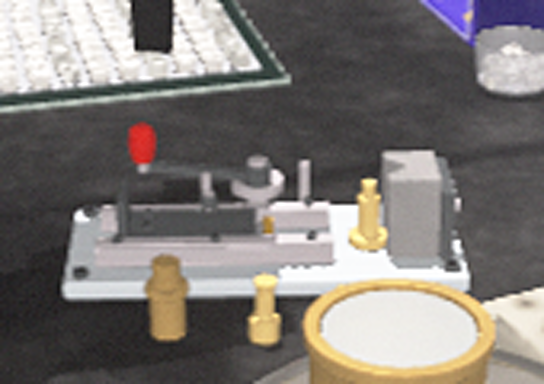

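View pics/a4.png

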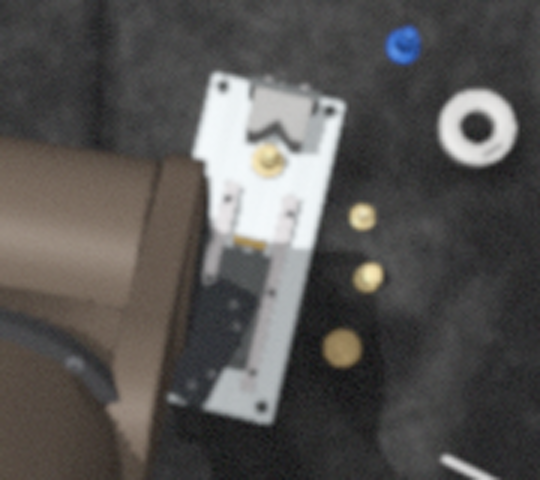

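jog_arm([
  {"dx":-0.0069,"dy":-0.0067,"dz":0.0,"rx":0.0,"ry":0.0,"rz":-7.56,"gripper":0.0},
  {"dx":-0.0069,"dy":-0.0067,"dz":0.0,"rx":0.0,"ry":0.0,"rz":-7.56,"gripper":0.0},
  {"dx":-0.0069,"dy":-0.0067,"dz":0.0,"rx":0.0,"ry":0.0,"rz":-7.56,"gripper":0.0},
  {"dx":-0.0069,"dy":-0.0067,"dz":0.0,"rx":0.0,"ry":0.0,"rz":-7.56,"gripper":0.0},
  {"dx":-0.0069,"dy":-0.0067,"dz":0.0,"rx":0.0,"ry":0.0,"rz":-7.56,"gripper":0.0},
  {"dx":-0.0069,"dy":-0.0067,"dz":0.0,"rx":0.0,"ry":0.0,"rz":-7.56,"gripper":0.0},
  {"dx":-0.0069,"dy":-0.0067,"dz":0.0,"rx":0.0,"ry":0.0,"rz":-7.56,"gripper":0.0},
  {"dx":-0.0069,"dy":-0.0067,"dz":0.0,"rx":0.0,"ry":0.0,"rz":-7.56,"gripper":0.0},
  {"dx":-0.0069,"dy":-0.0067,"dz":0.0,"rx":0.0,"ry":0.0,"rz":-7.56,"gripper":0.0},
  {"dx":-0.0069,"dy":-0.0067,"dz":0.0,"rx":0.0,"ry":0.0,"rz":-7.56,"gripper":0.0},
  {"dx":0.0,"dy":0.0,"dz":-0.03,"rx":0.0,"ry":0.0,"rz":0.0,"gripper":0.0},
  {"dx":0.0,"dy":0.0,"dz":0.0,"rx":0.0,"ry":0.0,"rz":0.0,"gripper":0.0},
])

```text
t: 7.85
eef_pos: [449.2, -92.9, 85.0]
tcp_rot: [-1.57, 0.005, -0.247]
ft_force: [-0.6, -0.6, 0.8]
opening: 0.006
```

```bash
python3 look.py 5
```

```text
7.95 [450.4 -93.   87.2] [-1.571  0.002 -0.246] [ 0.2 -0.3  0.5] [-0.35  0.48  2.09 -0.    0.57 -0.1 ]
```

View pics/b5.png

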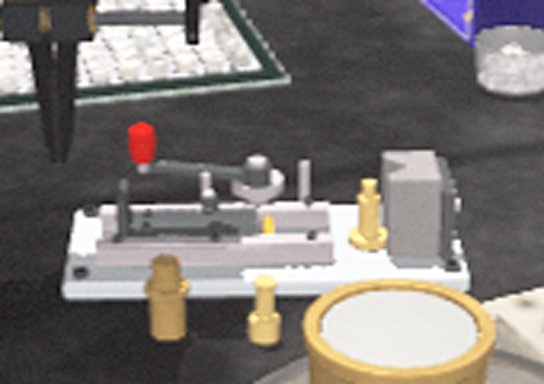

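jog_arm([
  {"dx":0.0,"dy":0.0,"dz":-0.022,"rx":0.0,"ry":0.0,"rz":0.0,"gripper":0.0},
  {"dx":0.0,"dy":0.0,"dz":-0.02,"rx":0.0,"ry":0.0,"rz":0.0,"gripper":0.0},
  {"dx":0.0,"dy":0.0,"dz":0.0,"rx":0.0,"ry":0.0,"rz":0.0,"gripper":0.0},
  {"dx":0.0068,"dy":-0.0017,"dz":0.0,"rx":0.0,"ry":0.0,"rz":0.0,"gripper":0.0},
  {"dx":0.0068,"dy":-0.0017,"dz":0.0,"rx":0.0,"ry":0.0,"rz":0.0,"gripper":0.0},
  {"dx":0.0058,"dy":-0.0015,"dz":0.0,"rx":0.0,"ry":0.0,"rz":0.0,"gripper":0.0},
  {"dx":0.0058,"dy":-0.0015,"dz":0.0,"rx":0.0,"ry":0.0,"rz":0.0,"gripper":0.0},
  {"dx":0.0058,"dy":-0.0015,"dz":0.0,"rx":0.0,"ry":0.0,"rz":0.0,"gripper":0.0},
])

```text
t: 8.75
eef_pos: [482.2, -101.1, 46.0]
tcp_rot: [-1.571, 0.0, -0.246]
ft_force: [-2.8, 1.1, 1.8]
opening: 0.002
```

```bash
python3 look.py 6
```

```text
8.85 [ 482.7 -101.3   45.8] [-1.571e+00 -1.000e-03 -2.460e-01] [ 0.2 -0.4  0.1] [-0.34  0.59  2.04  0.    0.51 -0.09]
```

View pics/b6.png

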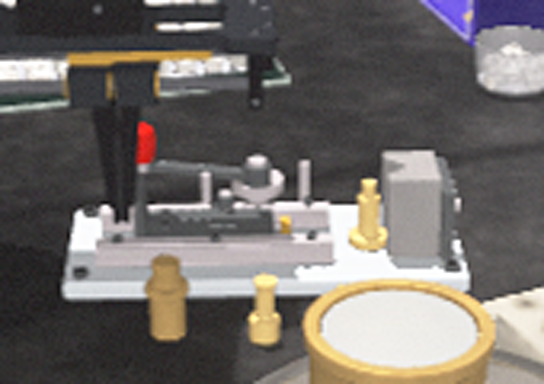

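jog_arm([
  {"dx":0.0048,"dy":-0.0012,"dz":0.0,"rx":0.0,"ry":0.0,"rz":0.0,"gripper":0.0},
  {"dx":0.0048,"dy":-0.0012,"dz":0.0,"rx":0.0,"ry":0.0,"rz":0.0,"gripper":0.0},
  {"dx":0.0048,"dy":-0.0012,"dz":0.0,"rx":0.0,"ry":0.0,"rz":0.0,"gripper":0.0},
  {"dx":0.0048,"dy":-0.0012,"dz":0.0,"rx":0.0,"ry":0.0,"rz":0.0,"gripper":0.0},
  {"dx":0.0048,"dy":-0.0012,"dz":0.0,"rx":0.0,"ry":0.0,"rz":0.0,"gripper":0.0},
  {"dx":0.0048,"dy":-0.0012,"dz":0.0,"rx":0.0,"ry":0.0,"rz":0.0,"gripper":0.0},
  {"dx":0.0048,"dy":-0.0012,"dz":0.0,"rx":0.0,"ry":0.0,"rz":0.0,"gripper":0.0},
  {"dx":0.0048,"dy":-0.0012,"dz":0.0,"rx":0.0,"ry":0.0,"rz":0.0,"gripper":0.0},
])

```text
t: 9.65
eef_pos: [520.4, -110.8, 45.6]
tcp_rot: [-1.571, 0.0, -0.246]
ft_force: [-5.0, -0.8, 2.2]
opening: 0.005
```

```bash
python3 look.py 7
```

```text
9.75 [ 520.5 -110.8   45.6] [-1.571  0.    -0.246] [-1.9 -0.2  1.7] [-0.33  0.62  1.95 -0.    0.58 -0.09]
```

View pics/b7.png

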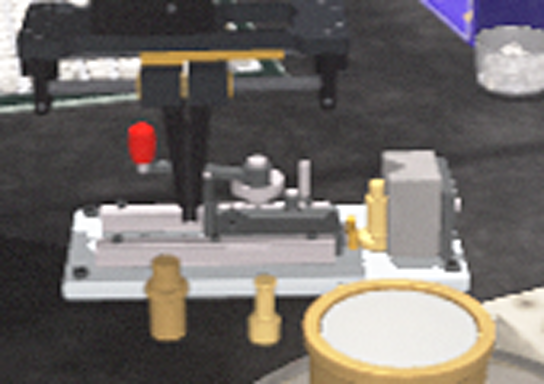

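jog_arm([
  {"dx":0.0029,"dy":-0.0007,"dz":0.0,"rx":0.0,"ry":0.0,"rz":0.0,"gripper":0.0},
  {"dx":0.0029,"dy":-0.0007,"dz":0.0,"rx":0.0,"ry":0.0,"rz":0.0,"gripper":0.0},
  {"dx":0.0019,"dy":-0.0005,"dz":0.0,"rx":0.0,"ry":0.0,"rz":0.0,"gripper":0.0},
])

```text
t: 10.05
eef_pos: [522.9, -111.3, 45.4]
tcp_rot: [-1.57, 0.012, -0.246]
ft_force: [-31.4, 2.0, 23.5]
opening: 0.003
```

```bash
python3 look.py 8
```

```text
10.15 [ 522.8 -111.2   45.4] [-1.57   0.012 -0.246] [-25.2   0.9  19.6] [-0.33  0.62  1.93 -0.    0.6  -0.09]
```

View pics/b8.png

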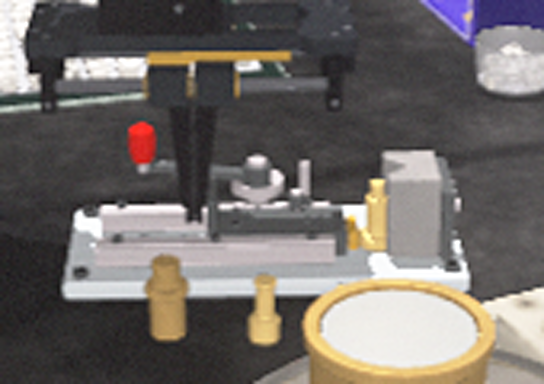

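View pics/a8.png

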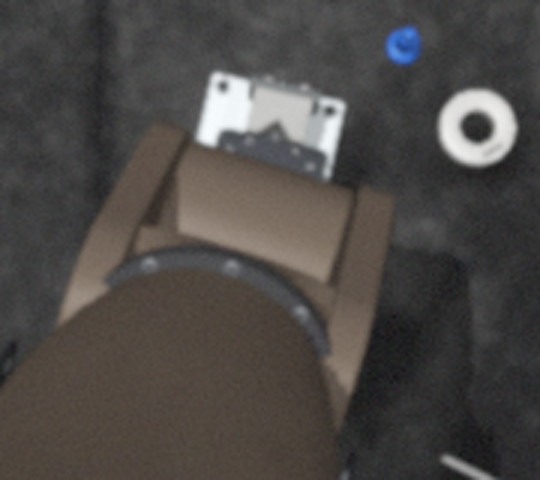

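```bash
python3 - <<'E'
from h import *
th=-.2476;t=np.array([559.4,-120.6])
w=lambda x,y,z:np.array([np.cos(th)*x-np.sin(th)*y+t[0],np.sin(th)*x+np.cos(th)*y+t[1],z])
# predicted side px of slide points for given plate x
for px in(-81,-40,-35,-30,-27.5,-24):print(px,proj("side",w(px,-18,49)).round(1),proj("side",w(px,18,49)).round(1))
a=[cv2.resize(cv2.imread(f"pics/S{k}.png")[195:240,270:390],None,fx=6,fy=6,interpolation=cv2.INTER_CUBIC) for k in(5,8)]
cv2.imwrite("pics/cmp.png",np.vstack(a))
E
```

```text
-81 [281.8 213.1] [282.9 204.6]
-40 [304.2 212.7] [304.5 204.2]
-35 [306.9 212.6] [307.1 204.2]
-30 [309.7 212.5] [309.8 204.1]
-27.5 [311.  212.5] [311.1 204.1]
-24 [312.9 212.5] [312.9 204.1]
```

View pics/cmp.png

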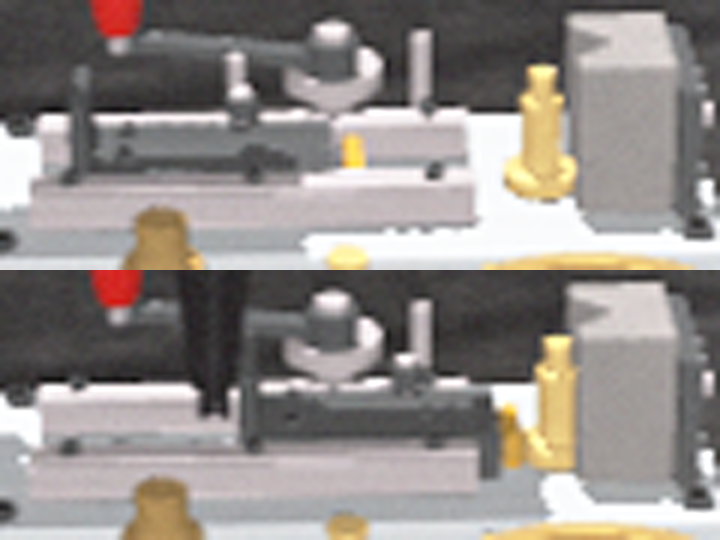

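jog_arm([
  {"dx":-0.0097,"dy":0.0025,"dz":0.0,"rx":0.0,"ry":0.0,"rz":0.0,"gripper":0.0},
  {"dx":-0.0097,"dy":0.0025,"dz":0.0,"rx":0.0,"ry":0.0,"rz":0.0,"gripper":0.0},
  {"dx":0.0,"dy":0.0,"dz":0.03,"rx":0.0,"ry":0.0,"rz":8.0,"gripper":0.0},
  {"dx":0.0,"dy":0.0,"dz":0.03,"rx":0.0,"ry":0.0,"rz":8.0,"gripper":0.0},
  {"dx":-0.006,"dy":0.0055,"dz":0.0,"rx":0.0,"ry":0.0,"rz":8.0,"gripper":0.0},
  {"dx":-0.006,"dy":0.0055,"dz":0.0,"rx":0.0,"ry":0.0,"rz":8.0,"gripper":0.0},
  {"dx":-0.006,"dy":0.0055,"dz":0.0,"rx":0.0,"ry":0.0,"rz":8.0,"gripper":0.0},
  {"dx":-0.003,"dy":0.0045,"dz":0.0,"rx":0.0,"ry":0.0,"rz":8.0,"gripper":0.0},
  {"dx":0.0,"dy":0.0,"dz":0.0,"rx":0.0,"ry":0.0,"rz":8.0,"gripper":0.0},
  {"dx":0.0,"dy":0.0,"dz":0.0,"rx":0.0,"ry":0.0,"rz":8.0,"gripper":0.0},
  {"dx":0.0,"dy":0.0,"dz":0.0,"rx":0.0,"ry":0.0,"rz":8.0,"gripper":0.0},
  {"dx":0.0,"dy":0.0,"dz":0.0,"rx":0.0,"ry":0.0,"rz":4.0,"gripper":0.0},
])

```text
t: 11.35
eef_pos: [487.7, -86.5, 105.7]
tcp_rot: [-1.572, -0.0, 1.085]
ft_force: [-0.5, -0.5, 0.8]
opening: 0.005
```

```bash
python3 look.py 9; python3 - <<'E'
import cv2,numpy as np
a=[cv2.resize(cv2.imread(f"pics/S{k}.png")[195:240,270:390],None,fx=6,fy=6,interpolation=cv2.INTER_CUBIC) for k in(8,9)]
cv2.imwrite("pics/cmp2.png",np.vstack(a))
E
```

```text
11.45 [487.7 -86.5 105.7] [-1.572 -0.     1.081] [ 0.1  0.1 -0.1] [-0.31  0.48  2.    0.    0.66 -1.39]
```

View pics/cmp2.png

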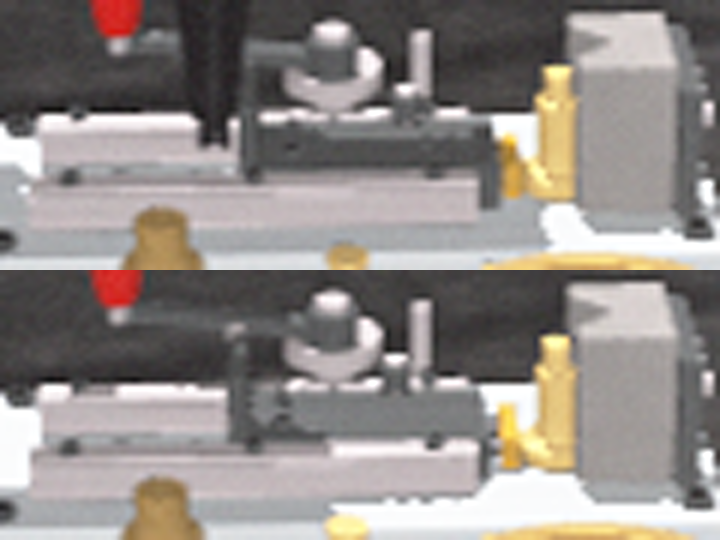

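View pics/b9.png

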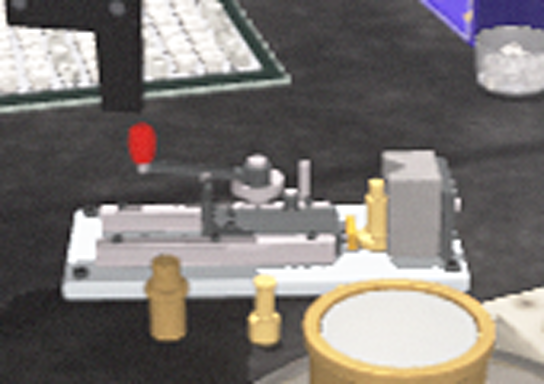

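```bash
python3 arc.py 487.7 -86.5 2.652 .412 19 -18.5
```

```text
phi 2.652 pos [494.8 -72. ] d [ 7.1 14.5]
phi 2.534 pos [497.3 -63.6] d [2.6 8.4]
phi 2.416 pos [500.9 -55.6] d [3.5 8. ]
phi 2.298 pos [505.3 -48. ] d [4.4 7.5]
phi 2.180 pos [510.6 -41.1] d [5.3 7. ]
phi 2.063 pos [516.7 -34.8] d [6.1 6.3]
phi 1.945 pos [523.5 -29.2] d [6.8 5.5]
phi 1.827 pos [530.9 -24.5] d [7.4 4.7]
phi 1.709 pos [538.8 -20.7] d [7.9 3.8]
phi 1.591 pos [547.1 -17.9] d [8.3 2.8]
phi 1.473 pos [555.6 -16. ] d [8.6 1.8]
phi 1.355 pos [564.3 -15.2] d [8.7 0.8]
phi 1.237 pos [573.1 -15.4] d [ 8.8 -0.2]
phi 1.119 pos [581.8 -16.6] d [ 8.7 -1.2]
phi 1.001 pos [590.2 -18.9] d [ 8.5 -2.2]
phi 0.884 pos [598.4 -22.1] d [ 8.1 -3.2]
phi 0.766 pos [606.1 -26.3] d [ 7.7 -4.2]
phi 0.648 pos [613.3 -31.3] d [ 7.2 -5. ]
phi 0.530 pos [619.8 -37.1] d [ 6.5 -5.8]
phi 0.412 pos [625.6 -43.7] d [ 5.8 -6.6]
```

jog_arm([
  {"dx":0.0,"dy":0.0,"dz":-0.025,"rx":0.0,"ry":0.0,"rz":0.0,"gripper":0.0},
  {"dx":0.0,"dy":0.0,"dz":-0.023,"rx":0.0,"ry":0.0,"rz":0.0,"gripper":0.0},
  {"dx":0.0,"dy":0.0,"dz":0.0,"rx":0.0,"ry":0.0,"rz":0.0,"gripper":0.0},
])

```text
t: 11.75
eef_pos: [486.5, -86.2, 55.8]
tcp_rot: [-1.568, 0.0, 1.078]
ft_force: [0.3, -0.0, 0.4]
opening: 0.001
```

jog_arm([
  {"dx":0.0035,"dy":0.007,"dz":0.002,"rx":0.0,"ry":0.0,"rz":0.0,"gripper":0.0},
  {"dx":0.004,"dy":0.007,"dz":0.0,"rx":0.0,"ry":0.0,"rz":0.0,"gripper":0.0},
  {"dx":0.0026,"dy":0.0084,"dz":0.0,"rx":0.0,"ry":0.0,"rz":-6.75,"gripper":0.0},
  {"dx":0.0035,"dy":0.008,"dz":0.0,"rx":0.0,"ry":0.0,"rz":-6.75,"gripper":0.0},
  {"dx":0.0044,"dy":0.0075,"dz":0.0,"rx":0.0,"ry":0.0,"rz":-6.75,"gripper":0.0},
  {"dx":0.0053,"dy":0.007,"dz":0.0,"rx":0.0,"ry":0.0,"rz":-6.75,"gripper":0.0},
])

```text
t: 12.35
eef_pos: [511.2, -40.9, 60.8]
tcp_rot: [-1.572, -0.001, 0.604]
ft_force: [-2.1, -2.8, -0.1]
opening: 0.0
```

```bash
python3 look.py 10
```

```text
12.45 [511.7 -40.6  60.7] [-1.572e+00 -1.000e-03  6.080e-01] [ 0.1 -0.5 -0.4] [-0.21  0.58  1.99  0.    0.58 -0.82]
```

View pics/b10.png

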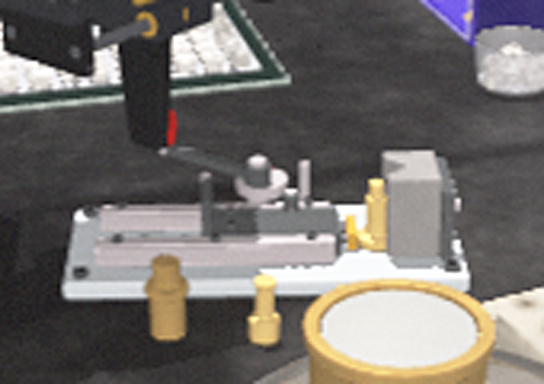

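jog_arm([
  {"dx":0.0061,"dy":0.0063,"dz":-0.002,"rx":0.0,"ry":0.0,"rz":-6.75,"gripper":0.0},
  {"dx":0.0068,"dy":0.0055,"dz":0.0,"rx":0.0,"ry":0.0,"rz":-6.75,"gripper":0.0},
  {"dx":0.0074,"dy":0.0047,"dz":0.0,"rx":0.0,"ry":0.0,"rz":-6.75,"gripper":0.0},
  {"dx":0.0079,"dy":0.0038,"dz":0.0,"rx":0.0,"ry":0.0,"rz":-6.75,"gripper":0.0},
  {"dx":0.0083,"dy":0.0028,"dz":0.0,"rx":0.0,"ry":0.0,"rz":-6.75,"gripper":0.0},
  {"dx":0.0086,"dy":0.0018,"dz":0.0,"rx":0.0,"ry":0.0,"rz":-6.75,"gripper":0.0},
  {"dx":0.0087,"dy":0.0008,"dz":0.0,"rx":0.0,"ry":0.0,"rz":-6.75,"gripper":0.0},
  {"dx":0.0088,"dy":-0.0002,"dz":0.0,"rx":0.0,"ry":0.0,"rz":-6.75,"gripper":0.0},
])

```text
t: 13.25
eef_pos: [573.2, -15.5, 58.3]
tcp_rot: [-1.571, 0.001, -0.334]
ft_force: [-2.7, 1.8, 0.4]
opening: 0.006
```

```bash
python3 look.py 11
```

```text
13.35 [574.1 -15.9  58.3] [-1.57e+00 -1.00e-03 -3.32e-01] [ 0.9 -0.4  0.3] [-0.14  0.64  1.84  0.    0.67  0.19]
```

View pics/b11.png

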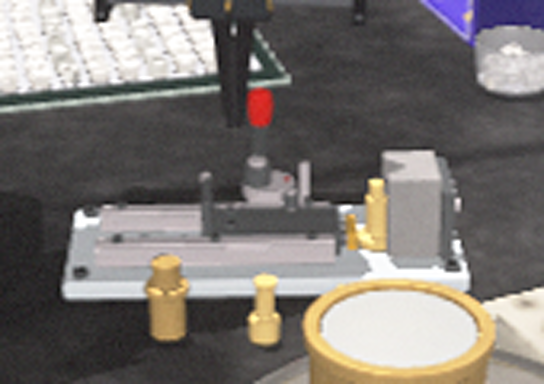

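Continuing; I'll check the force as the cam begins to work.

jog_arm([
  {"dx":0.0087,"dy":-0.0012,"dz":0.0,"rx":0.0,"ry":0.0,"rz":-6.75,"gripper":0.0},
  {"dx":0.0085,"dy":-0.0022,"dz":0.0,"rx":0.0,"ry":0.0,"rz":-6.75,"gripper":0.0},
  {"dx":0.0081,"dy":-0.0032,"dz":0.0,"rx":0.0,"ry":0.0,"rz":-6.75,"gripper":0.0},
  {"dx":0.0077,"dy":-0.0042,"dz":0.0,"rx":0.0,"ry":0.0,"rz":-6.75,"gripper":0.0},
])

```text
t: 13.75
eef_pos: [605.2, -26.2, 58.0]
tcp_rot: [-1.572, 0.002, -0.803]
ft_force: [-6.2, 4.6, 3.5]
opening: 0.01
```

jog_arm([
  {"dx":0.0072,"dy":-0.005,"dz":0.0,"rx":0.0,"ry":0.0,"rz":-6.75,"gripper":0.0},
  {"dx":0.0065,"dy":-0.0058,"dz":0.0,"rx":0.0,"ry":0.0,"rz":-6.75,"gripper":0.0},
  {"dx":0.0,"dy":0.0,"dz":0.0,"rx":0.0,"ry":0.0,"rz":0.0,"gripper":0.0},
])

```text
t: 14.05
eef_pos: [620.0, -38.0, 58.0]
tcp_rot: [-1.571, -0.0, -1.038]
ft_force: [-0.9, 0.5, 0.4]
opening: 0.004
```

jog_arm([
  {"dx":0.003,"dy":-0.0033,"dz":0.0,"rx":0.0,"ry":0.0,"rz":-6.7,"gripper":0.0},
  {"dx":0.0,"dy":0.0,"dz":0.0,"rx":0.0,"ry":0.0,"rz":0.0,"gripper":0.0},
])

```text
t: 14.25
eef_pos: [623.0, -40.9, 58.0]
tcp_rot: [-1.57, -0.0, -1.153]
ft_force: [-1.1, 1.2, 0.4]
opening: 0.01
```

```bash
python3 look.py 12
```

```text
14.35 [623.  -40.9  57.9] [-1.57e+00 -1.00e-03 -1.15e+00] [-0.4  1.5 -0.1] [-0.17  0.69  1.71 -0.    0.75  0.98]
```

View pics/b12.png

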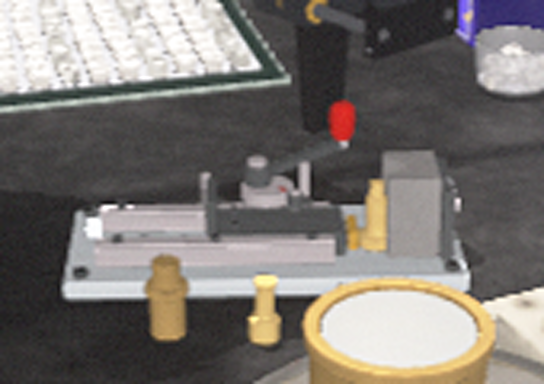

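jog_arm([
  {"dx":0.001,"dy":-0.0015,"dz":0.0,"rx":0.0,"ry":0.0,"rz":0.0,"gripper":0.0},
  {"dx":0.0,"dy":0.0,"dz":0.0,"rx":0.0,"ry":0.0,"rz":0.0,"gripper":0.0},
])

```text
t: 14.55
eef_pos: [624.0, -42.3, 57.9]
tcp_rot: [-1.571, -0.0, -1.154]
ft_force: [-0.3, 4.1, 3.1]
opening: 0.004
```

jog_arm([
  {"dx":0.0008,"dy":-0.0018,"dz":0.0,"rx":0.0,"ry":0.0,"rz":0.0,"gripper":0.0},
  {"dx":0.0,"dy":0.0,"dz":0.0,"rx":0.0,"ry":0.0,"rz":0.0,"gripper":0.0},
])

```text
t: 14.75
eef_pos: [625.1, -44.2, 57.9]
tcp_rot: [-1.57, -0.0, -1.155]
ft_force: [0.6, 3.9, 2.2]
opening: 0.007
```

jog_arm([
  {"dx":0.0006,"dy":-0.0014,"dz":0.0,"rx":0.0,"ry":0.0,"rz":0.0,"gripper":0.0},
  {"dx":0.0,"dy":0.0,"dz":0.0,"rx":0.0,"ry":0.0,"rz":0.0,"gripper":0.0},
])

```text
t: 14.95
eef_pos: [625.3, -44.7, 57.8]
tcp_rot: [-1.571, 0.001, -1.156]
ft_force: [-1.8, 9.8, 4.4]
opening: 0.002
```

jog_arm([
  {"dx":0.0006,"dy":-0.0012,"dz":0.0,"rx":0.0,"ry":0.0,"rz":0.0,"gripper":0.0},
  {"dx":0.0,"dy":0.0,"dz":0.0,"rx":0.0,"ry":0.0,"rz":0.0,"gripper":0.0},
])

```text
t: 15.15
eef_pos: [625.4, -45.0, 57.8]
tcp_rot: [-1.571, 0.003, -1.156]
ft_force: [-3.3, 15.4, 5.5]
opening: 0.009
```

jog_arm([
  {"dx":0.0004,"dy":-0.0008,"dz":0.0,"rx":0.0,"ry":0.0,"rz":0.0,"gripper":0.0},
  {"dx":0.0,"dy":0.0,"dz":0.0,"rx":0.0,"ry":0.0,"rz":0.0,"gripper":0.0},
])

```text
t: 15.35
eef_pos: [625.5, -45.2, 57.8]
tcp_rot: [-1.572, 0.004, -1.156]
ft_force: [-3.7, 20.5, 7.8]
opening: 0.003
```

jog_arm([
  {"dx":-0.004,"dy":0.009,"dz":0.0,"rx":0.0,"ry":0.0,"rz":0.0,"gripper":0.0},
  {"dx":-0.004,"dy":0.009,"dz":0.0,"rx":0.0,"ry":0.0,"rz":0.0,"gripper":0.0},
  {"dx":0.0,"dy":0.0,"dz":0.035,"rx":0.0,"ry":0.0,"rz":0.0,"gripper":0.0},
  {"dx":0.0,"dy":0.0,"dz":0.04,"rx":0.0,"ry":0.0,"rz":0.0,"gripper":0.0},
  {"dx":0.0,"dy":0.0,"dz":0.04,"rx":0.0,"ry":0.0,"rz":0.0,"gripper":0.0},
  {"dx":0.0,"dy":0.04,"dz":0.03,"rx":0.0,"ry":0.0,"rz":0.0,"gripper":0.0},
  {"dx":-0.01,"dy":0.04,"dz":0.0,"rx":0.0,"ry":0.0,"rz":0.0,"gripper":0.0},
  {"dx":-0.01,"dy":0.04,"dz":0.0,"rx":0.0,"ry":0.0,"rz":0.0,"gripper":0.0},
  {"dx":-0.01,"dy":0.04,"dz":0.0,"rx":0.0,"ry":0.0,"rz":0.0,"gripper":0.0},
  {"dx":-0.01,"dy":0.04,"dz":0.0,"rx":0.0,"ry":0.0,"rz":0.0,"gripper":0.0},
  {"dx":-0.01,"dy":0.04,"dz":0.0,"rx":0.0,"ry":0.0,"rz":0.0,"gripper":0.0},
  {"dx":0.0,"dy":0.0,"dz":0.0,"rx":0.0,"ry":0.0,"rz":0.0,"gripper":0.0},
])

```text
t: 16.55
eef_pos: [567.0, 214.0, 202.6]
tcp_rot: [-1.571, -0.0, -1.153]
ft_force: [-0.0, -1.2, 0.1]
opening: 0.005
```

```bash
python3 look.py 13; python3 - <<'E'
from h import *
S=cv2.imread("pics/S13.png")[:,:,::-1];T=cv2.imread("pics/T13.png")[:,:,::-1]
a=red(S,(255,160,405,265));b=red(T,(240,100,380,260));print(a,b)
th=-.2476;t=np.array([559.4,-120.6])
for i in a:
  for j in b:
    if i[0][4]>30 and j[0][4]>20:
      K,e=tri(i[1],j[1]);p=np.array([567.4,-88.6]);d=K[:2]-p;print(K,e,np.hypot(*d),np.arctan2(d[1],d[0])-th-.66)
c=[cv2.resize(cv2.imread(f"pics/S{k}.png")[195:240,270:390],None,fx=6,fy=6,interpolation=cv2.INTER_CUBIC) for k in(9,13)]
cv2.imwrite("pics/cmp3.png",np.vstack(c))
E
```

```text
16.65 [568.1 210.8 202.5] [-1.571e+00 -1.000e-03 -1.155e+00] [-0.2 -0.2  0.1] [ 0.25  0.49  1.63 -0.    1.02  1.4 ]
[([349, 182, 9, 13, 97], [352.8, 187.62])] [([287, 150, 10, 10, 63], [291.33, 154.19])]
[633.80642432 -58.86581822  55.48582068] [np.float64(1.167779698401618), np.float64(1.167779698401592)] 72.75943070861305 0.008590096699725991
```

View pics/cmp3.png

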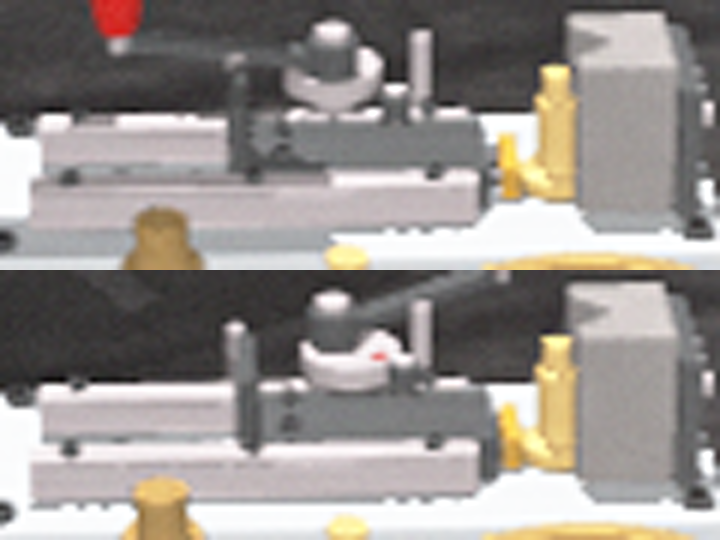

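View pics/a13.png

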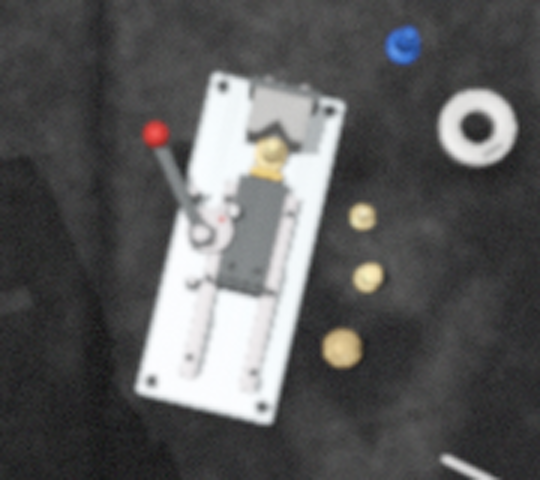

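View pics/b13.png

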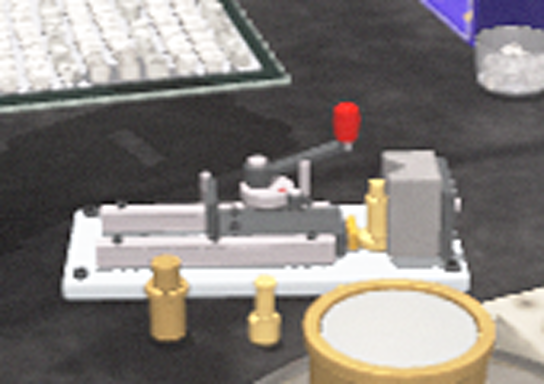

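The knob triangulates to a lever angle of about 0.01 rad, so the lever is locked. The cam drew the slide forward again. The plug is upright in the V, the bystanders have not moved, and the arm is clear.

```bash
python3 -c "
from cell import env
print(env.job_done())"
```

```text
the job is handed in; nothing more can be done
None
```

The plug is clamped and the job was handed in at about 16.7 s. I used only shut-fingertip pushes and lifted nothing. I pushed the lever open to its stop, pushed the slide forward by its thumb plate until it hit its stop, then pushed the lever back to its locked stop and withdrew the arm.

**Final checks**
- **Lever:** the red knob, measured from both cameras, puts the lever at about 0.01 rad, which is locked. It sits 72.8 mm from the pivot against 72 mm given.
- **Slide:** after I let go of the thumb plate it sprang back about 3 mm, as expected. In the pictures the cam then drew it forward again, with the pad pressed against the plug.
- **Plug and bystanders:** the plug stands upright in the V. The ring gauge and the other plugs look unmoved. The screwdriver was only partly in the last pictures I viewed, and the arm never worked near it. The arm was clear of everything, with about 0 N on the tool.

**What disagreed or went less well**
- **Force at the open stop:** the fingertip push reached about 52 N on the knob, because I sent three small steps without checking the force between them. This is under the 120 N wrist limit. The 40 N limit is stated for the arm and gripper body, and only the fingertips touched the knob.
- **Side camera:** single-view positions from it were off by about 5 to 6 mm, so I relied on the top camera and two-view measurements.
- **Slide start:** it seems to have started about 9 to 10 mm forward of fully back, not at zero.

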